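Find the rattling housing and load it in the test jig

ROBOT

A 7-joint arm with a two-finger parallel gripper is mounted at the origin on the work surface. World frame = base frame: x ahead of the robot, y to its left, z up, the work surface at z = 0. Lengths are in m, angles in degrees, forces in N, time in s.
With the tool pointing down it reaches from about 0.35 to 0.9 m from the base axis. Payload 19.9 kg.
Tool frame: the origin (TCP) lies between the finger pads; the fingertips stand 17 mm ahead of it and the grasp point (between the pads) lies 2 mm behind it (r.tips_ahead is the distance from the TCP to the fingertips, in m); z points along the fingers, y is the line along which they close (so a half turn about z gives the same grasp; the last joint's range is limited). The gripper opens to 94 mm and grips with 3 to 60 N. Pads are 16 mm wide; open, the fingers measure 119 mm over their backs; the gripper's body (75 mm by 177 mm) begins 78 mm behind the grasp point.
Start: joints at [-67.695, 23.915, -0.59, 92.452, 0.269, 63.638, -3.037], TCP at [0.261, 0.568, 0.222] pointing down, gripper open.
Joint ranges: [-161.28, 161.28], [-22.2, 115.67], [-73.04, 71.86], [3.21, 147.25], [-68.34, 248.33], [10.77, 114.83], [-161.83, 161.83]. Speed limits (degrees/s): [108.29, 108.29, 136.94, 136.94, 172.46, 172.46, 172.46].

INTERFACE

Orientations are given as a 3x3 rotation matrix whose columns are the frame's x, y, z axes.
In Python, from workcell import r gives the robot as it stands.
- The arm moves only by the tool play_rows, never from a script. Its argument "plan" is a list of rows, each a list of 2 entries, a list of its own where there are three numbers: the shift along the tool's x, y, z in cm, then the turn about the tool's z in degrees. In form: [[[tx, ty, tz], roll], ...]. A call has exactly 10 rows; each row is the pose to reach, as a shift and turn from the pose commanded when the call began, along the tool's axes at that moment; what a row does not reach only later rows make up. A row lasts 1/8 s, in which the tool goes at most 62.5 mm and 10.7 degrees, less where a joint would pass 70% of its speed; a pose out of reach is approached as far as the arm can. A call with a gripper value outside its range is refused whole. "claw" is the closure, from -1 (fully open) to 1 (shut), set as the call begins (left out, the last holds). The fingers move at their own pace and stop on an object; "grip_force" is the grip in N (left out, the last holds). Time passes only in rows, so rows that repeat a pose let the fingers close, or fill a call up. It gives the time, the measured TCP pose, the force, the opening and the grip force at its end, in the units of the state.
- r.read_state(): the state, without advancing time (a new reading comes with each control period).
- r.get_image(name): name is "side" or "top" or "wrist"; returns the picture (420x560x3 uint8, red, green, blue); there is no depth.
- r.get_calibration(name): a dict with "fx", "fy", "cx", "cy" (pixels), "rvec" (rotation vector, rad) and "tvec" (3), from world to camera coordinates, as OpenCV has them; the wrist camera has in their place "mount" (4x4, takes a point from camera to tool coordinates, whose origin is the TCP and whose axes are the flange's). Camera axes: x right, y down, z forward; pixel columns grow to the right and rows downward; lengths in m; the calibration is good to about 2 mm. The wrist camera is an equidistant fisheye: a pixel r from the principal point sees the ray r / f radians off the axis. A picture is of the moment at which its call begins: read the wrist's pose just before it. get_calibration takes no time and is no camera call.
- r.job_done(): hands the job in; it is judged then, once.
The state is a dict: "time": time; "joint_pos": joint angles; "dq": joint speeds; "effort": joint torques, N m; "ee_pos": TCP position; "eef_rot": TCP orientation; "contact_force": force on the tool from outside, world axes, zero at the start; "moment": the same for the moment, N m; "opening": opening from 0.0 (shut) to 1.0 (fully open); "grasp_force": force on a finger pad.
Only numpy, scipy, OpenCV 4.12 (cv2) and the standard library are available. Lean on these libraries where they do the work, as an engineer would, in place of code of your own. Each camera call takes 0.05 s, during which the arm holds its last target. There are 200 camera calls.

TASK

Press the release button of the test jig so that its lid springs fully open, then shake the three closed aluminium housings to find the one with a loose part inside, making sure by shaking it that its part really runs to and fro. Set that one down gently in the middle of the jig's tray, flat and with its long side along the tray's long side; leave the other two housings standing where they were and do not disturb anything else on the bench.

Things in the scene. Friction and masses are not known exactly. Their poses are not given: they have to be found in the camera images.
- housing_a: closed plain aluminium housing, 130 mm (its x) by 56 by 60 mm tall, 0.22 to 0.94 kg, one of three alike, flat on the table; origin at the centre of its underside. It stays shut. Just one of the three, any one, holds a loose 40 mm steel ball of 260 g that rolls up to 82 mm along the inside and 8 mm across; looks or weight alone do not tell which
- housing_b: housing exactly like housing_a (130 x 56 x 60 mm, origin at the centre of its underside, x along its length); it may be the one with the loose ball
- housing_c: housing exactly like housing_a (130 x 56 x 60 mm, origin at the centre of its underside, x along its length); it may be the one with the loose ball
- jig: fixed grey test jig: shallow tray, 194 (its x) by 154 mm (y), under a deep sprung lid (closed top 72 mm above the table). Origin: centre of the tray's underside, on the table. Lid hinged on the +y edge; open, it leans back outside the tray, up to 180 mm high. On the -y side a black pod (70 mm wide, out to y = -165 mm, 28 mm tall; catch on it 53 mm) carries the release button
- jig_bed (a point): centre of the tray's flat inner floor, 12 mm above the table; axes as the jig's. The floor is 170 mm (x) by 130 mm (y), inside a rim whose top is 30 mm above the table
- jig_lid (a joint): angle of the jig's lid, rad: 0 closed and caught, 1.9 fully open at its stop. A spring swings it open in about a second once the catch is off, and holds it open
- jig_button (a joint): travel of the jig's release button, m: 0 out, 0.006 fully down (about 5 N, spring return). The catch lets go of the lid at about 0.0025 to 0.004
- jig_button_top (a point): centre of the top of the round release button (28 mm across), 50 mm above the table when out, 138 mm from the jig's centre on its -y side; it is pressed straight down
- meter: bystander: yellow hand-held meter lying flat, 120 x 66 x 40 mm, origin at the centre of its underside, x along its length
- bottle: bystander: white round bottle, 60 mm across, 140 mm tall, origin at the centre of its foot
- breadboard: bystander: white breadboard lying flat, 165 mm (its x) x 55 x 10 mm, origin at the centre of its underside
- screwdriver: bystander: red-handled screwdriver, about 190 mm long, lying on the table beyond the housings, origin on its axis
- spool: bystander: steel wire spool, 60 mm across, 50 mm tall, origin at the centre of its underside

How it is judged (in metres and radians):
On the way, in this order (a step that is already met when the one before it is completed fails the run):
1. the jig's lid has sprung open to its stop (value of joint jig_lid above 1.75 rad), for 0.1 s.
2. with the lid open and its housing lifted clear, the loose ball has been shaken to one end of the housing (((height (world z) of housing_a above 0.01 m and distance between slug_c0 and housing_a between 0.038 and 0.07 m) or (height (world z) of housing_b above 0.01 m and distance between slug_c0 and housing_b between 0.038 and 0.07 m) or (height (world z) of housing_c above 0.01 m and distance between slug_c0 and housing_c between 0.038 and 0.07 m))).
At the end, for the whole second after the job is handed in: The lid stands open (over 1.7 rad); the housing with the loose ball rests flat on the tray's floor, its centre within 30 mm along and 45 mm across of the tray's centre and its length within 0.2 rad of the tray's; the other two housings stand upright and still within 40 mm of where they started (value of joint jig_lid above 1.7 rad and ((distance between slug_c0 and housing_a below 0.08 m and x of housing_a in the frame of jig_bed between -0.03 and 0.03 m and y of housing_a in the frame of jig_bed between -0.045 and 0.045 m and z of housing_a in the frame of jig_bed between -0.004 and 0.005 m and angle between each of housing_a, housing_b, housing_c's own z axis and vertical below 0.1 rad and angle between the x axis of housing_a and the x axis of jig, either way round below 0.2 rad and linear speed of each of housing_a, housing_b, housing_c below 0.02 m/s and distance of each of housing_b, housing_c from where it was at the start of the episode below 0.04 m) or (distance between slug_c0 and housing_b below 0.08 m and x of housing_b in the frame of jig_bed between -0.03 and 0.03 m and y of housing_b in the frame of jig_bed between -0.045 and 0.045 m and z of housing_b in the frame of jig_bed between -0.004 and 0.005 m and angle between each of housing_b, housing_a, housing_c's own z axis and vertical below 0.1 rad and angle between the x axis of housing_b and the x axis of jig, either way round below 0.2 rad and linear speed of each of housing_b, housing_a, housing_c below 0.02 m/s and distance of each of housing_a, housing_c from where it was at the start of the episode below 0.04 m) or (distance between slug_c0 and housing_c below 0.08 m and x of housing_c in the frame of jig_bed between -0.03 and 0.03 m and y of housing_c in the frame of jig_bed between -0.045 and 0.045 m and z of housing_c in the frame of jig_bed between -0.004 and 0.005 m and angle between each of housing_c, housing_a, housing_b's own z axis and vertical below 0.1 rad and angle between the x axis of housing_c and the x axis of jig, either way round below 0.2 rad and linear speed of each of housing_c, housing_a, housing_b below 0.02 m/s and distance of each of housing_a, housing_b from where it was at the start of the episode below 0.04 m))); the robot touches nothing.
It fails at once if a bystander is moved by more than 40 mm (distance of any of meter, bottle, breadboard, screwdriver, spool from where it was at the start of the episode above 0.04 m).
It fails at once if a housing is banged down on the jig (over 150 N) (contact force between any of housing_a, housing_b, housing_c and jig above 150 N).
It also fails if it takes over 72 s, if anything falls off the work surface, if the arm or the gripper's body presses on something with over 40 N, if the wrist force passes 120 N, or if a joint passes its speed limit or range.

## Working session

There is one attempt and no reset: what is moved stays moved. The work goes in short steps, Python scripts to look and compute and a tool call to move; the robot and the scene stay as the last step left them, time stands still between calls to the robot, and variables do not carry over. Pictures are saved under pics/ and viewed, at most 10 in all, crops included, and the job is handed in when it is done.

Besides the shell and the picture viewer there is one more tool, called after "Request:" as name([rows], argument=value, ...), one row to a line, values as JSON. play_rows: Moves the arm, as the interface text tells. Its arguments: {"type":"object","properties":{"plan":{"type":"array"},"claw":{"type":"number"},"grip_force":{"type":"number"}},"required":["plan"]}

```bash
ls; mkdir -p pics; python3 - <<'E'
from workcell import r
import cv2,numpy as np
s=r.read_state(); print({k:np.round(v,3).tolist() for k,v in s.items()})
for n in("top","side"):
    cv2.imwrite(f"pics/{n}0.png",r.get_image(n)[:,:,::-1]); print({k:np.round(v,4).tolist() for k,v in r.get_calibration(n).items()})
print(r.get_calibration("wrist"),r.tips_ahead)
E
```

```text
pics
{'time': 0.0, 'joint_pos': [-67.697, 23.948, -0.591, 92.486, 0.269, 63.642, -3.037], 'dq': [-0.006, -0.049, -0.053, -0.012, 0.043, -0.041, -0.062], 'effort': [0.001, -85.128, 0.639, -42.6, -0.049, 0.019, 0.0], 'ee_pos': [0.261, 0.568, 0.222], 'eef_rot': [[-0.909, 0.418, -0.0], [0.418, 0.909, -0.001], [-0.0, -0.001, -1.0]], 'contact_force': [0.614, -0.071, 0.317], 'moment': [-0.009, 0.034, -0.066], 'grasp_force': 0.0, 'opening': 1.001}
{'fx': 458.0894, 'fy': 458.0894, 'cx': 274.9676, 'cy': 199.247, 'rvec': [2.2133, -2.2068, 0.086], 'tvec': [0.0219, 0.5989, 1.372]}
{'fx': 447.9569, 'fy': 447.9569, 'cx': 269.4997, 'cy': 205.2625, 'rvec': [2.2609, -0.2001, 0.1167], 'tvec': [-0.6096, 0.1679, 1.0358]}
{'fx': 325.19226210127806, 'fy': 325.19226210127806, 'cx': 283.9778689047759, 'cy': 205.60676480646427, 'mount': array([[-2.78786849e-04, -9.62531732e-01, -2.71168929e-01,
         7.78853772e-02],
       [ 9.99999417e-01,  1.44515702e-05, -1.07938908e-03,
         4.92944947e-04],
       [ 1.04286506e-03, -2.71169072e-01,  9.62531167e-01,
        -1.63040044e-01],
       [ 0.00000000e+00,  0.00000000e+00,  0.00000000e+00,
         1.00000000e+00]])} 0.017
```

View pics/top0.png

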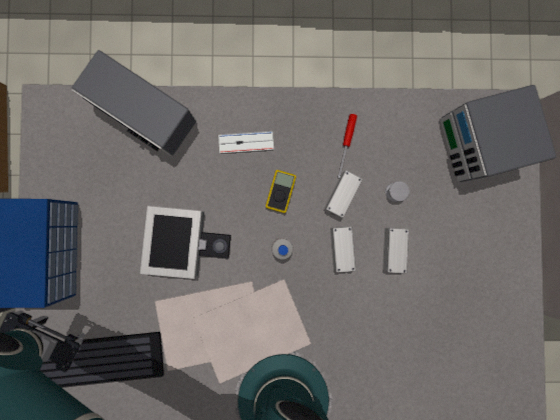

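View pics/side0.png

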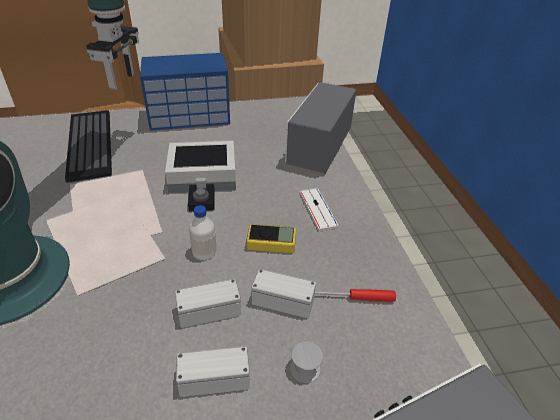

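The top view shows the jig at (172,243) with its pod and button at (220,245). The housings are at (344,194), (344,250) and (397,250), the bottle at (282,250), the meter at (281,191), the spool at (398,191) and the screwdriver at (349,135). The side view agrees with this.

```bash
cat > h.py <<'E'
from workcell import r
import cv2,numpy as np
def ray(name,px,z):
    c=r.get_calibration(name);R=cv2.Rodrigues(np.array(c['rvec'],float))[0];t=np.array(c['tvec'],float)
    px=np.atleast_2d(px).astype(float)
    d=np.c_[(px[:,0]-c['cx'])/c['fx'],(px[:,1]-c['cy'])/c['fy'],np.ones(len(px))]@R
    o=-R.T@t
    return o+d*((z-o[2])/d[:,2])[:,None]
def rect(P):
    (c,(w,h),a)=cv2.minAreaRect((P[:,:2]*1000).astype(np.float32))
    if w<h:w,h,a=h,w,a+90
    return np.round(np.array(c)/1000,4),round(w),round(h),round((a+90)%180-90,1)
E
python3 - <<'E'
from h import *
im=cv2.imread('pics/top0.png');hsv=cv2.cvtColor(im,cv2.COLOR_BGR2HSV)
for thr in (185,):
    m=((hsv[...,2]>thr)&(hsv[...,1]<22)).astype(np.uint8)*255
    m[:90]=0
    for c in cv2.findContours(m,cv2.RETR_EXTERNAL,cv2.CHAIN_APPROX_NONE)[0]:
        if cv2.contourArea(c)<150: continue
        p=c[:,0]; z=.072 if p[:,0].max()<230 else .06
        print(cv2.boundingRect(c),rect(ray('top',p,z)))
print('button',ray('top',[[220,245]],.05))
print('bottle',ray('top',[[283,250]],.14),'spool',ray('top',[[398,191]],.05),'meter',ray('top',[[281,191]],.04))
crop=im[195:290,130:240]; a=cv2.resize(crop,None,fx=4,fy=4,interpolation=2)
b=cv2.resize(im[165:280,320:415],None,fx=4,fy=4,interpolation=2)[:380]
cv2.imwrite('pics/c.png',np.hstack([a[:380],b[:380,:360]]))
E
```

```text
(335, 228, 16, 42) (array([ 0.4533, -0.1728]), 120, 42, 2.7)
(144, 207, 56, 70) (array([0.4746, 0.3253]), 188, 149, -5.2)
(329, 173, 30, 41) (array([ 0.6158, -0.1767]), 123, 45, -26.9)
(220, 141, 53, 10) (array([0.754 , 0.1103]), 154, 19, -85.7)
(219, 134, 53, 10) (array([0.7768, 0.1134]), 154, 20, -85.6)
button [[0.46253485 0.18522159 0.05      ]]
bottle [[0.45355164 0.00492127 0.14      ]] spool [[ 0.62299258 -0.34135016  0.05      ]] meter [[0.62222117 0.00651577 0.04      ]]
```

View pics/c.png

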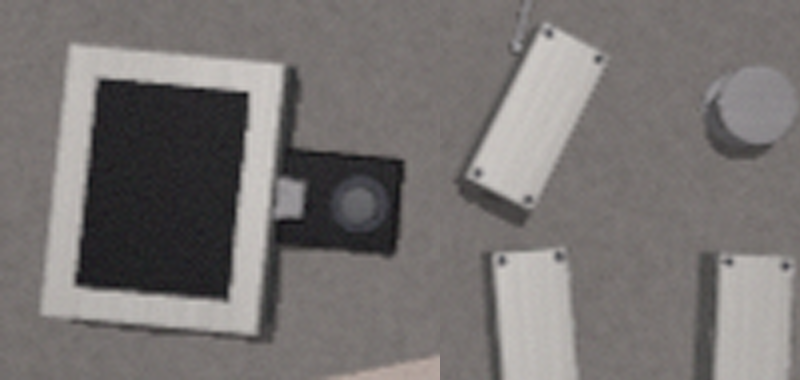

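```bash
cat >> h.py <<'E'
def go(x,y,z,heading):
    "shift (cm, tool axes) and roll from the present pose to TCP x,y,z with tool y at heading deg (mod 180)"
    s=r.read_state();R=np.array(s['eef_rot']);p=np.array(s['ee_pos'])
    h=np.degrees(np.arctan2(R[1,1],R[0,1]))
    print('shift',np.round(R.T@(np.array([x,y,z])-p)*100,2),'roll',round((h-heading+90)%180-90,1),'p',p.round(4),'h',round(h,1),'t',round(s['time'],2),'F',np.round(s['contact_force'],1),'j7',round(s['joint_pos'][6]))
E
python3 - <<'E'
from h import *
im=cv2.imread('pics/top0.png');hsv=cv2.cvtColor(im,cv2.COLOR_BGR2HSV)
m=((hsv[...,2]>150)&(hsv[...,1]<35)).astype(np.uint8)*255
m[:165]=0;m[285:]=0;m[:,:315]=0;m[:,430:]=0
for c in cv2.findContours(m,cv2.RETR_EXTERNAL,cv2.CHAIN_APPROX_NONE)[0]:
    if cv2.contourArea(c)>150: print(cv2.boundingRect(c),rect(ray('top',c[:,0],.06)))
go(.46,.186,.1,-5)
E
```

```text
(389, 229, 20, 44) (array([ 0.4486, -0.3359]), 126, 53, -4.3)
(334, 227, 21, 45) (array([ 0.4515, -0.1767]), 127, 53, 4.8)
(328, 171, 33, 45) (array([ 0.6141, -0.1785]), 127, 53, -27.5)
shift [-34.03 -26.35  12.22] roll 70.3 p [0.2609 0.5676 0.2219] h 65.3 t 0.1 F [0.6 0.3 0.5] j7 -3
```

Request:
play_rows([
  [[-4.5,-3.5,0],9],
  [[-9,-7,0],18],
  [[-14,-11,0],28],
  [[-19,-15,0],38],
  [[-24,-19,0],48],
  [[-29,-23,0],58],
  [[-34.1,-26.4,0],70],
  [[-34.1,-26.4,6],70],
  [[-34.1,-26.4,12],70],
  [[-34.1,-26.4,12],70],
], claw=1, grip_force=20)

```text
time: 1.35
ee_pos: [0.4584, 0.1843, 0.0996]
eef_rot: [[0.082, 0.997, -0.006], [0.997, -0.082, -0.004], [-0.005, -0.006, -1.0]]
contact_force: [-0.1, -0.0, 1.7]
opening: 0.005
grasp_force: 0.0
```

Request:
play_rows([
  [[0,0,2.2],0],
  [[0,0,3.2],0],
  [[0,0,3.5],0],
  [[0,0,3.8],0],
  [[0,0,3.8],0],
  [[0,0,3.8],0],
  [[0,0,1],0],
  [[0,0,-5],0],
  [[-3,0,-9],0],
  [[-9,0,-12],0],
])

```text
time: 2.6
ee_pos: [0.4536, 0.1001, 0.2222]
eef_rot: [[0.079, 0.997, 0.001], [0.997, -0.079, 0.001], [0.001, 0.001, -1.0]]
contact_force: [0.3, -1.1, 0.8]
opening: 0.009
grasp_force: 0.0
```

```bash
python3 - <<'E'
from h import *
cv2.imwrite("pics/top1.png",r.get_image("top")[:,:,::-1])
cv2.imwrite("pics/side1.png",r.get_image("side")[:,:,::-1])
a=cv2.imread("pics/top1.png");b=cv2.imread("pics/side1.png")
cv2.imwrite("pics/d.png",np.hstack([a[150:400,100:440],b[100:350,60:400]]))
go(.4515,-.1767,.2,94)
E
```

```text
shift [-27.14   2.1    2.29] roll 81.0 p [0.4542 0.0954 0.2233] h -5.0 t 2.7 F [-0.2  0.5 -0.4] j7 -17
```

View pics/d.png

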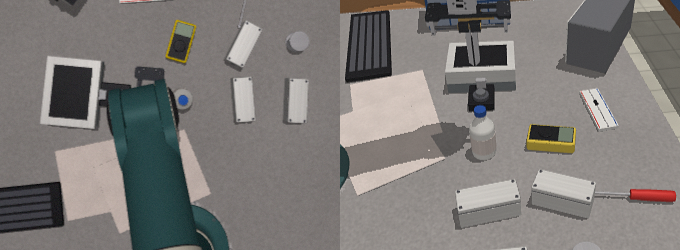

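The lid in both views is still shut, so the press was too shallow. I'll press deeper and read the force.

Request:
play_rows([
  [[5,0,2],0],
  [[9.1,0,6],0],
  [[9.1,0,11],0],
  [[9.1,0,14],0],
  [[9.1,0,15],0],
  [[9.1,0,15.6],0],
  [[9.1,0,15.9],0],
  [[9.1,0,16.1],0],
  [[9.1,0,16.2],0],
  [[9.1,0,16.2],0],
])

```text
time: 3.95
ee_pos: [0.4615, 0.1909, 0.0607]
eef_rot: [[0.082, 0.997, 0.001], [0.997, -0.082, 0.002], [0.002, 0.001, -1.0]]
contact_force: [-15.2, -5.1, 46.0]
opening: 0.005
grasp_force: 22.9
```

```bash
python3 - <<'E'
from h import *
cv2.imwrite("pics/side2.png",r.get_image("side")[100:240,120:280,::-1].repeat(2,0).repeat(2,1))
go(.4515,-.1767,.2,94)
E
```

```text
shift [-36.69   2.03 -13.99] roll 81.3 p [0.4615 0.1909 0.0607] h -4.7 t 4.0 F [-15.8  -7.5  46.1] j7 -19
```

View pics/side2.png

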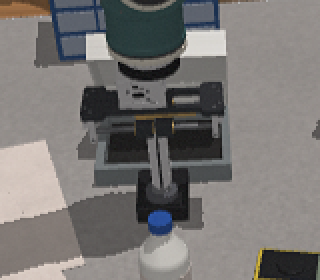

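The lid is now open: it stands white behind the tray at (160,50) in the crop. Next is the middle housing.

Request:
play_rows([
  [[0,0,-6],0],
  [[0,0,-12],5],
  [[-5,0.3,-15],15],
  [[-11,0.6,-15],25],
  [[-17,0.9,-15],35],
  [[-23,1.2,-15],45],
  [[-29,1.6,-15],55],
  [[-34,1.9,-15],65],
  [[-36.7,2.0,-14],74],
  [[-36.7,2.0,-14],81],
])

```text
time: 5.25
ee_pos: [0.4506, -0.1789, 0.1987]
eef_rot: [[0.998, 0.067, 0.001], [0.067, -0.998, -0.001], [0.001, 0.001, -1.0]]
contact_force: [0.4, 1.3, -0.5]
opening: 0.005
grasp_force: 0.0
```

```bash
python3 - <<'E'
from h import *
go(.4515,-.1767,.045,94)
E
```

```text
shift [ 0.09 -0.23 15.37] roll -0.1 p [ 0.4506 -0.1789  0.1987] h -86.1 t 5.25 F [ 0.4  1.3 -0.5] j7 -54
```

Request:
play_rows([
  [[0,-0.2,2],0],
  [[0,-0.2,4],0],
  [[0,-0.2,6],0],
  [[0,-0.2,8],0],
  [[0,-0.2,8],0],
  [[0,-0.2,8],0],
  [[0,-0.2,10],0],
  [[0,-0.2,13],0],
  [[0,-0.2,15],0],
  [[0,-0.2,15.3],0],
], claw=-1)

```text
time: 6.5
ee_pos: [0.4509, -0.1747, 0.0455]
eef_rot: [[0.997, 0.075, -0.0], [0.075, -0.997, 0.0], [-0.0, -0.0, -1.0]]
contact_force: [-0.4, -0.3, -0.4]
opening: 0.994
grasp_force: 0.0
```

Request:
play_rows([
  [[0,0,0],0],
  [[0,0,0],0],
  [[0,0,0],0],
  [[0,0,0],0],
  [[0,0,0],0],
  [[0,0,0],0],
  [[0,0,-2],0],
  [[0,0,-5],0],
  [[0,0,-8],0],
  [[0,0,-10],0],
], claw=1, grip_force=60)

```text
time: 7.75
ee_pos: [0.4508, -0.1747, 0.1464]
eef_rot: [[0.997, 0.075, 0.0], [0.075, -0.997, -0.0], [0.0, 0.0, -1.0]]
contact_force: [0.1, 0.1, -3.5]
opening: 0.595
grasp_force: 60.0
```

```bash
cat >> h.py <<'E'
def listen(n=8):
    for _ in range(n):
        s=r.read_state();R=np.array(s['eef_rot'])
        print(round(s['time'],2),'F',np.round(R.T@np.array(s['contact_force']),2),'M',np.round(R.T@np.array(s['moment']),3),'op',round(s['opening'],3),'g',round(s['grasp_force'],1))
        r.get_image('wrist')
E
python3 - <<'E'
from h import *
listen(8);go(.4515,-.1767,.15,94)
E
```

```text
7.75 F [ 0.07 -0.07  3.53] M [ 0.064 -0.122  0.036] op 0.595 g 60.0
7.8 F [3.4  2.6  0.14] M [-0.196  0.125  0.06 ] op 0.588 g 60.0
7.85 F [ 0.3  -0.64  3.39] M [-0.049 -0.127 -0.031] op 0.592 g 60.0
7.9 F [-0.74 -0.64  4.1 ] M [ 0.049 -0.137  0.004] op 0.593 g 60.0
7.95 F [0.03 0.17 3.92] M [-0.02  -0.145  0.016] op 0.595 g 60.0
8.0 F [ 0.33 -0.1   3.97] M [-0.036 -0.129  0.044] op 0.592 g 60.0
8.05 F [-0.63 -0.07  2.7 ] M [-0.05 -0.17  0.05] op 0.592 g 60.0
8.1 F [-0.26 -0.07  3.94] M [ 0.019 -0.119  0.047] op 0.589 g 60.0
shift [ 0.1   0.21 -0.54] roll 0.3 p [ 0.4504 -0.1747  0.1446] h -85.7 t 8.15 F [-0.1  0.6 -3.2] j7 -50
```

Request:
play_rows([
  [[4,0,-3],0],
  [[9,0,-3],0],
  [[9,0,-3],0],
  [[4,0,-3],0],
  [[-1,0,-3],0],
  [[-1,0,-3],0],
  [[4,0,-3],0],
  [[9,0,-3],0],
  [[9,0,-3],0],
  [[9,0,-3],0],
])

```text
time: 9.4
ee_pos: [0.5399, -0.1683, 0.1747]
eef_rot: [[0.997, 0.075, -0.001], [0.075, -0.997, -0.0], [-0.002, 0.0, -1.0]]
contact_force: [-0.5, -0.7, -3.8]
opening: 0.596
grasp_force: 60.0
```

```bash
python3 - <<'E'
from h import *
listen(12)
E
```

```text
9.4 F [-0.56  0.7   3.8 ] M [-0.012 -0.163  0.043] op 0.596 g 60.0
9.45 F [0.27 0.12 2.97] M [ 0.015 -0.155 -0.045] op 0.592 g 60.0
9.5 F [-0.96  0.68  3.57] M [ 0.016 -0.17   0.014] op 0.591 g 60.0
9.55 F [0.25 0.41 3.26] M [ 0.032 -0.133  0.001] op 0.596 g 60.0
9.6 F [-0.19  0.16  3.69] M [-0.027 -0.188 -0.004] op 0.594 g 60.0
9.65 F [ 0.63 -0.84  2.7 ] M [-0.051 -0.121  0.056] op 0.593 g 60.0
9.7 F [-0.46  0.25  3.55] M [ 0.006 -0.108 -0.013] op 0.594 g 60.0
9.75 F [ 0.68 -0.94  2.77] M [-0.041 -0.129 -0.025] op 0.593 g 60.0
9.8 F [0.41 0.15 3.41] M [-0.02  -0.147 -0.005] op 0.591 g 60.0
9.85 F [0.33 0.06 3.08] M [ 0.003 -0.182  0.037] op 0.592 g 60.0
9.9 F [-0.53 -0.53  2.44] M [ 0.009 -0.111  0.025] op 0.592 g 60.0
9.95 F [-0.66  0.93  3.27] M [ 0.048 -0.075 -0.006] op 0.589 g 60.0
```

Request:
play_rows([
  [[0,0,0],0],
  [[0,0,0],0],
  [[0,0,0],0],
  [[0,0,0],0],
  [[0,0,0],0],
  [[0,0,0],0],
  [[0,0,0],0],
  [[-5,0,0],0],
  [[-9,0,0],0],
  [[-9,0,0],0],
])

```text
time: 11.25
ee_pos: [0.4487, -0.1749, 0.1756]
eef_rot: [[0.997, 0.073, 0.0], [0.073, -0.997, 0.002], [0.0, -0.002, -1.0]]
contact_force: [1.5, -0.1, -4.0]
opening: 0.591
grasp_force: 60.0
```

```bash
python3 - <<'E'
from h import *
listen(12);go(.4515,-.1747,.045,94)
E
```

```text
11.25 F [1.47 0.26 4.  ] M [ 0.008 -0.043  0.016] op 0.591 g 60.0
11.3 F [ 0.3  -0.66  3.66] M [-0.006 -0.095  0.059] op 0.592 g 60.0
11.35 F [-0.46 -0.14  3.24] M [ 0.031 -0.121 -0.026] op 0.594 g 60.0
11.4 F [ 0.01 -0.48  3.29] M [ 0.017 -0.14   0.006] op 0.592 g 60.0
11.45 F [ 0.47 -1.    3.57] M [ 0.032 -0.138  0.025] op 0.593 g 60.0
11.5 F [ 1.22 -0.72  3.59] M [-0.021 -0.101  0.017] op 0.591 g 60.0
11.55 F [ 0.25 -0.05  3.09] M [ 0.018 -0.193 -0.022] op 0.594 g 60.0
11.6 F [ 0.48 -0.12  3.43] M [ 0.001 -0.142  0.035] op 0.598 g 60.0
11.65 F [-0.43 -0.57  3.93] M [-0.026 -0.144  0.025] op 0.594 g 60.0
11.7 F [-0.47  0.44  3.67] M [ 0.036 -0.128  0.016] op 0.588 g 60.0
11.75 F [-0.03 -0.37  3.44] M [-0.016 -0.142 -0.029] op 0.592 g 60.0
11.8 F [-0.18  0.71  3.67] M [ 0.016 -0.18  -0.021] op 0.59 g 60.0
shift [ 6.000e-02 -1.000e-02  1.304e+01] roll 0.3 p [ 0.4509 -0.1748  0.1754] h -85.7 t 11.85 F [ 0.3 -0.5 -2.8] j7 -52
```

The moment stays at about −0.14 N·m on both stops, so nothing is rolling in this one. I'll put it back and take the right-hand housing.

Request:
play_rows([
  [[0,0,4],0],
  [[0,0,8],0],
  [[0,0,10.5],0],
  [[0,0,11.8],0],
  [[0,0,12.4],0],
  [[0,0,12.7],0],
  [[0,0,12.9],0],
  [[0,0,13],0],
  [[0,0,13],0],
  [[0,0,13],0],
])

```text
time: 13.1
ee_pos: [0.4511, -0.1747, 0.0457]
eef_rot: [[0.997, 0.075, 0.001], [0.075, -0.997, -0.0], [0.001, 0.0, -1.0]]
contact_force: [0.2, 0.8, 1.5]
opening: 0.591
grasp_force: 60.0
```

Request:
play_rows([
  [[0,0,0],0],
  [[0,0,0],0],
  [[0,0,0],0],
  [[0,0,0],0],
  [[0,0,-3],0],
  [[0,0,-7],0],
  [[0,0,-11],0],
  [[0,4,-11],2],
  [[0,9,-11],5],
  [[0,14,-11],8],
], claw=-1)

```text
time: 14.35
ee_pos: [0.4617, -0.3155, 0.1556]
eef_rot: [[0.998, -0.065, 0.001], [-0.065, -0.998, 0.0], [0.0, -0.0, -1.0]]
contact_force: [-0.2, 1.4, 0.7]
opening: 1.001
grasp_force: 0.0
```

```bash
python3 - <<'E'
from h import *
go(.4486,-.3355,.045,86)
E
```

```text
shift [-1.18  2.08 11.06] roll 0.3 p [ 0.4617 -0.3155  0.1556] h -93.7 t 14.35 F [-0.2  1.4  0.7] j7 -40
```

Request:
play_rows([
  [[-1.2,2.0,3],0],
  [[-1.2,2.0,7],0],
  [[-1.2,2.0,10],0],
  [[-1.2,2.0,11],0],
  [[-1.2,2.0,11],0],
  [[-1.2,2.0,11],0],
  [[-1.2,2.0,11],0],
  [[-1.2,2.0,11],0],
  [[-1.2,2.0,11],0],
  [[-1.2,2.0,11],0],
])

```text
time: 15.6
ee_pos: [0.4481, -0.3335, 0.0455]
eef_rot: [[0.998, -0.064, 0.0], [-0.064, -0.998, -0.0], [0.0, 0.0, -1.0]]
contact_force: [-0.0, 0.4, -0.2]
opening: 0.997
grasp_force: 0.0
```

Request:
play_rows([
  [[0,0,0],0],
  [[0,0,0],0],
  [[0,0,0],0],
  [[0,0,0],0],
  [[0,0,0],0],
  [[0,0,-3],0],
  [[0,0,-8],0],
  [[4,0,-12],0],
  [[9,0,-13],0],
  [[9,0,-13],0],
], claw=1, grip_force=60)

```text
time: 16.85
ee_pos: [0.5411, -0.3381, 0.1753]
eef_rot: [[0.998, -0.06, 0.001], [-0.06, -0.998, -0.0], [0.001, 0.0, -1.0]]
contact_force: [-0.8, 0.1, -7.3]
opening: 0.594
grasp_force: 60.0
```

```bash
python3 - <<'E'
from h import *
listen(10)
E
```

```text
16.85 F [-0.81 -0.04  7.28] M [ 0.009 -0.187 -0.023] op 0.594 g 60.0
16.9 F [-0.5  -0.32  6.18] M [-0.071 -0.232  0.048] op 0.593 g 60.0
16.95 F [-1.85  0.66  6.54] M [-0.032 -0.23   0.02 ] op 0.592 g 60.0
17.0 F [0.04 1.28 6.21] M [-0.017 -0.262  0.016] op 0.594 g 60.0
17.05 F [-0.76  0.13  5.99] M [-0.006 -0.21  -0.007] op 0.59 g 60.0
17.1 F [0.68 0.1  5.08] M [ 0.031 -0.233  0.024] op 0.593 g 60.0
17.15 F [0.03 0.32 6.19] M [-0.016 -0.257  0.016] op 0.593 g 60.0
17.2 F [0.32 0.07 5.83] M [ 0.015 -0.169 -0.022] op 0.591 g 60.0
17.25 F [0.08 0.11 6.32] M [ 0.032 -0.304 -0.027] op 0.593 g 60.0
17.3 F [ 0.42 -0.63  6.57] M [-0.045 -0.233  0.041] op 0.593 g 60.0
```

Request:
play_rows([
  [[0,0,0],0],
  [[0,0,0],0],
  [[0,0,0],0],
  [[0,0,0],0],
  [[0,0,0],0],
  [[0,0,0],0],
  [[0,0,0],0],
  [[-5,0,0],0],
  [[-9,0,0],0],
  [[-9,0,0],0],
])

```text
time: 18.6
ee_pos: [0.4457, -0.3338, 0.1758]
eef_rot: [[0.998, -0.067, 0.0], [-0.067, -0.998, 0.001], [0.0, -0.001, -1.0]]
contact_force: [0.7, 0.2, -6.0]
opening: 0.596
grasp_force: 60.0
```

```bash
python3 - <<'E'
from h import *
listen(10);go(.4515,-.1747,.045,94)
E
```

```text
18.6 F [ 0.69 -0.25  5.97] M [ 0.009 -0.151 -0.007] op 0.596 g 60.0
18.65 F [ 0.83 -0.92  6.17] M [ 0.029 -0.044 -0.061] op 0.593 g 60.0
18.7 F [-0.25  0.33  5.66] M [-0.003 -0.068 -0.041] op 0.596 g 60.0
18.75 F [ 0.94 -0.48  5.71] M [-0.054 -0.055 -0.004] op 0.592 g 60.0
18.8 F [0.21 0.22 5.8 ] M [ 0.004 -0.116 -0.039] op 0.59 g 60.0
18.85 F [ 0.18 -0.23  5.75] M [-0.01  -0.075 -0.009] op 0.588 g 60.0
18.9 F [ 0.77 -0.01  6.  ] M [ 0.006 -0.05   0.012] op 0.591 g 60.0
18.95 F [-0.3  -0.53  6.45] M [-0.013 -0.022 -0.021] op 0.588 g 60.0
19.0 F [0.49 0.12 6.31] M [-0.098 -0.046 -0.025] op 0.593 g 60.0
19.05 F [ 0.44 -0.35  5.47] M [-0.017 -0.111  0.06 ] op 0.589 g 60.0
shift [ -0.69 -15.87  13.03] roll -7.7 p [ 0.4483 -0.3335  0.1753] h -93.7 t 19.1 F [-0.  -0.5 -5.8] j7 -38
```

The moment went from −0.23 to −0.06 N·m, a change of 0.17 against the 0.21 expected for a ball running 82 mm. This is the one. Next I'll check the open tray's position from the top.

```bash
python3 - <<'E'
from h import *
im=r.get_image("top")[:,:,::-1].copy();cv2.imwrite("pics/top3.png",im)
cv2.imwrite("pics/e.png",cv2.resize(im[180:300,90:250],None,fx=4,fy=4))
th=np.radians(-5.2);C=np.array([.4746,.3253]);p=C+[-.015*-np.sin(th),-.015*np.cos(th)]
print(p);go(*p,.25,85-180)
E
```

```text
[0.47324051 0.31036173]
shift [ -1.64 -64.42  -7.48] roll 1.3 p [ 0.4482 -0.3336  0.1754] h -93.7 t 19.15 F [-0.8  0.4 -6.5] j7 -38
```

View pics/e.png

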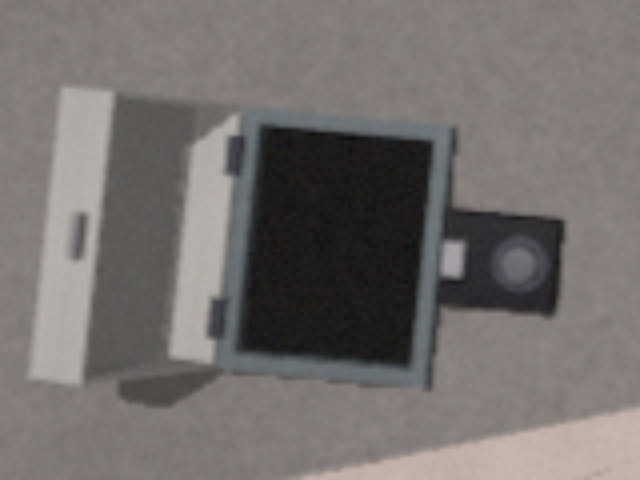

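The tray's inner opening has its corners at about (262,125), (433,140), (411,366) and (238,353) in the crop. The lid stands open on the left, outside the tray.

```bash
python3 - <<'E'
from h import *
q=np.array([[262,125],[433,140],[411,366],[238,353]])/4+[90,180]
print(rect(ray('top',q,.025)),ray('top',q,.025).mean(0))
E
```

```text
(array([0.4715, 0.3239]), 169, 128, -4.9) [0.47179399 0.32376496 0.025     ]
```

Request:
play_rows([
  [[0,0,-4],0],
  [[0,-2,-8],0],
  [[-0.1,-7,-9],0],
  [[-0.2,-12,-9],0],
  [[-0.3,-17,-9],0],
  [[-0.5,-22,-9],0],
  [[-0.7,-27,-9],0],
  [[-0.9,-32,-9],0],
  [[-1.1,-37,-9],1],
  [[-1.2,-42,-9],1],
])

```text
time: 20.4
ee_pos: [0.463, 0.088, 0.2657]
eef_rot: [[0.997, -0.082, 0.0], [-0.082, -0.997, 0.001], [0.0, -0.001, -1.0]]
contact_force: [1.4, -0.1, -5.6]
opening: 0.589
grasp_force: 60.0
```

```bash
python3 - <<'E'
from h import *
go(.472,.3095,.0455+.012,85-180)
E
```

```text
shift [ -0.93 -22.14  20.83] roll 0.3 p [0.463  0.088  0.2657] h -94.7 t 20.4 F [ 1.4 -0.1 -5.6] j7 -103
```

Request:
play_rows([
  [[-0.3,-5,0],0],
  [[-0.5,-10,0],0],
  [[-0.7,-15,2],0],
  [[-0.9,-20,5],0],
  [[-0.9,-22.1,9],0],
  [[-0.9,-22.1,13],0],
  [[-0.9,-22.1,16],0],
  [[-0.9,-22.1,18],0],
  [[-0.9,-22.1,18.5],0],
  [[-0.9,-22.1,18.5],0],
])

```text
time: 21.65
ee_pos: [0.4726, 0.3075, 0.081]
eef_rot: [[0.997, -0.082, 0.001], [-0.082, -0.997, 0.0], [0.001, -0.0, -1.0]]
contact_force: [1.0, -1.3, -6.8]
opening: 0.59
grasp_force: 60.0
```

```bash
python3 - <<'E'
from h import *
cv2.imwrite("pics/side4.png",r.get_image("side")[80:230,120:300,::-1].repeat(3,0).repeat(3,1))
go(.472,.3095,.0455+.012,85-180)
E
```

```text
shift [-0.09 -0.18  2.38] roll 0.3 p [0.4727 0.3076 0.0813] h -94.7 t 21.7 F [-0.  -0.8 -6.8] j7 -111
```

View pics/side4.png

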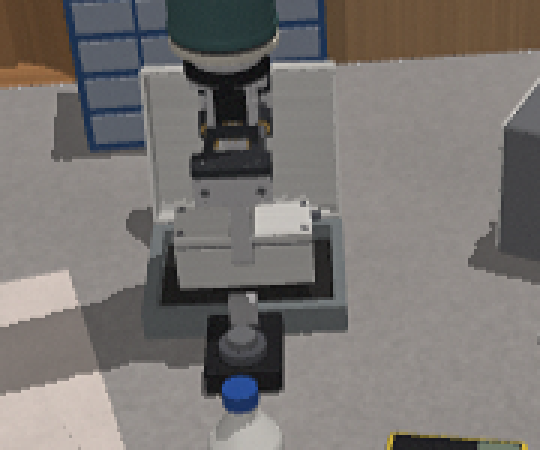

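The housing hangs over the tray, well centred and clear of the lid. I'll lower it gently.

Request:
play_rows([
  [[-0.1,-0.1,0.6],0],
  [[-0.1,-0.1,1.1],0],
  [[-0.1,-0.1,1.5],0],
  [[-0.1,-0.1,1.8],0],
  [[-0.1,-0.1,2.0],0],
  [[-0.1,-0.1,2.1],0],
  [[-0.1,-0.1,2.2],0],
  [[-0.1,-0.1,2.3],0],
  [[-0.1,-0.1,2.4],0],
  [[-0.1,-0.1,2.4],0],
])

```text
time: 22.95
ee_pos: [0.4714, 0.3085, 0.0574]
eef_rot: [[0.997, -0.082, -0.0], [-0.082, -0.997, 0.001], [-0.0, -0.001, -1.0]]
contact_force: [-8.2, -4.8, 17.7]
opening: 0.59
grasp_force: 60.0
```

Request:
play_rows([
  [[0,0,0],0],
  [[0,0,0],0],
  [[0,0,0],0],
  [[0,0,0],0],
  [[0,0,0],0],
  [[0,0,-2],0],
  [[0,0,-5],0],
  [[0,0,-9],0],
  [[0,0,-14],0],
  [[0,0,-18],0],
], claw=-1)

```text
time: 24.2
ee_pos: [0.4715, 0.3082, 0.2397]
eef_rot: [[0.997, -0.082, 0.001], [-0.082, -0.997, 0.001], [0.001, -0.001, -1.0]]
contact_force: [0.3, 0.7, -1.0]
opening: 1.0
grasp_force: 0.0
```

Request:
play_rows([
  [[0,3,0],0],
  [[0,8,0],0],
  [[0,13,0],0],
  [[0,18,0],0],
  [[0,23,0],0],
  [[0,28,0],0],
  [[0,30,0],0],
  [[0,30,0],0],
  [[0,30,0],0],
  [[0,30,0],0],
])

```text
time: 25.45
ee_pos: [0.4468, 0.0103, 0.2365]
eef_rot: [[0.997, -0.08, -0.0], [-0.08, -0.997, -0.0], [-0.0, 0.0, -1.0]]
contact_force: [0.5, -0.6, 0.0]
opening: 0.997
grasp_force: 0.0
```

```bash
python3 - <<'E'
from h import *
a=r.get_image("top")[:,:,::-1].copy();b=r.get_image("side")[:,:,::-1]
cv2.imwrite("pics/f.png",np.hstack([a[120:300,90:430],b[90:400,60:400][:180*1]]))
hsv=cv2.cvtColor(a,cv2.COLOR_BGR2HSV)
m=((hsv[...,2]>150)&(hsv[...,1]<35)).astype(np.uint8)*255
m[:165]=0;m[285:]=0
for c in cv2.findContours(m,cv2.RETR_EXTERNAL,cv2.CHAIN_APPROX_NONE)[0]:
    if cv2.contourArea(c)>400: print(cv2.boundingRect(c),rect(ray('top',c[:,0],.06)),rect(ray('top',c[:,0],.072)))
go(.4,0,.2,0)
E
```

```text
(333, 227, 22, 45) (array([ 0.4515, -0.1771]), 128, 55, 4.5) (array([ 0.4522, -0.1749]), 127, 55, 4.5)
(167, 220, 22, 45) (array([0.4711, 0.3087]), 129, 54, -4.5) (array([0.4716, 0.3065]), 128, 54, -4.5)
(133, 209, 16, 61) (array([0.4807, 0.4134]), 175, 30, -5.6) (array([0.4812, 0.4103]), 174, 30, -5.6)
(97, 202, 21, 74) (array([0.4822, 0.5088]), 211, 37, -5.4) (array([0.4827, 0.5048]), 209, 37, -5.4)
(327, 171, 34, 45) (array([ 0.6141, -0.1788]), 127, 55, -26.8) (array([ 0.6133, -0.1767]), 126, 55, -26.8)
shift [-4.58  1.38  3.65] roll 85.4 p [0.4468 0.0101 0.2364] h -94.6 t 25.55 F [-0.3  0.1  0.2] j7 -94
```

View pics/f.png

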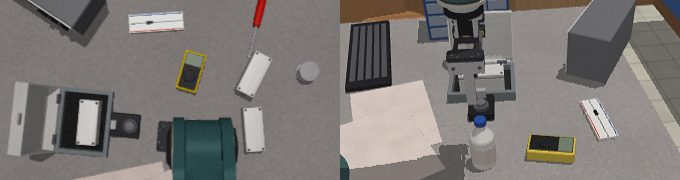

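The housing lies flat in the tray, about 18 mm off centre across and aligned within 1°. The other two stand where they were, the lid is open and the gripper is clear.

```bash
python3 -c "
from workcell import r
print(r.job_done())"
```

```text
the job is handed in; nothing more can be done
None
```

The lid is open and the housing with the loose ball, the right-hand one in the top view, lies flat and aligned in the tray, about 18 mm across from its centre; I shook only it and the middle housing, the other two stand where they were, and the job is handed in at about 25.6 s, with no verdict returned.

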